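# Sterilise the square biscuit stamp

### The job

Put the square biscuit stamp through the bench-top steriliser: slide the steriliser's lid open over its catch ridge, stand the square stamp upright on the chamber floor and let go of it, and slide the lid fully shut again so that its catch snaps back over the ridge. Then press the widest of the three keys down until it latches and the small key that was down pops up. Leave the round stamp, the bowl and the scraper where they are.

Things in the scene. Friction and masses are not known exactly. Their poses are not given: they have to be found in the camera images.
- steriliser: bench-top tool steriliser fixed to the bench: low aluminium box, 180 (x) by 270 (y) by 90 mm. Origin on the bench under its middle, z up, turned up to 0.3 rad. Its -x side (to the robot) is a key strip 56 mm wide, top at z 55 mm. Behind it: chamber at the -y end, closed tail deck (top z 72 mm) at the +y end. Lid rails along y, tops at z 90 mm, 112 mm apart, to either side of the chamber
- lid (a joint): lid position in m: 0 = fully shut, 0.115 = fully open, slid along the steriliser's +y onto the tail deck. Grey plate 120 (x) by 125 (y) by 8 mm, top at z 83 mm; friction 1.5 N, stays where left. A sprung catch on its +y edge must be forced over a 3 mm steel ridge at about 0.012 to 0.002 m, opening and shutting, with about 9 N along y; near 0 the catch has dropped behind the ridge
- lid_grip (a point): middle of the lid's black grip rib, 103 mm above the bench and 20 mm above the lid's top face. The rib stands across the slide: 46 mm along the steriliser's x, 14 mm thick along its y; it rises 34 mm from the lid, top at 117 mm above the bench. Axes as the steriliser's. It moves with the lid
- chamber (a point): middle of the chamber's floor, 12 mm above the bench; axes as the steriliser's. The chamber is 112 by 112 mm inside, 60 mm deep to the top of its walls; 63 mm are free between the floor and the shut lid. Its mouth is clear when the lid is fully open
- square_stamp_mid (a point): loose biscuit stamp with a SQUARE metal base, 44 by 44 by 14 mm, under a plain round wooden handle of 22 mm diameter; 56 mm high in all, about 0.14 kg. Point on its axis, half-way up (28 mm above its underside); z up along the handle, x and y along the base's sides. The handle runs from 14 to 56 mm above the underside
- round_stamp_mid (a point): bystander: a like stamp with a ROUND metal base of 48 mm diameter, same handle and height. Point on its axis, 28 mm above its underside. The two stamps may have changed places
- key_wide (a joint): travel in m of the widest key: 0 = up, grows as it is pressed straight down, latches at about 0.007, stop at 0.009. Pressing takes about 4 N. When a key is pressed past about 0.007 it latches and any other latched key springs up to 0
- key_wide_top (a point): middle of the top face of the widest key, 44 mm (y) by 30 mm (x), on the key strip at the steriliser's -y end; when up its top stands 11 mm above the strip (66 mm above the bench). Moves with the key; axes as the steriliser's
- key_mid (a joint): travel of the middle key (28 mm wide along y, 50 mm to the +y side of the wide key, centre to centre): up (0) at the start and at the end
- key_small (a joint): travel of the small key (18 mm wide along y, 88 mm to the +y side of the wide key, centre to centre): latched down (about 0.007) at the start; springs up to 0 when another key latches
- bowl: bystander: steel bowl, 100 mm across, 45 mm high; origin under its middle
- scraper: bystander: dough scraper lying flat, 86 by 114 mm, 20 mm high at its white handle; origin under its middle
Mind the look-alikes: they are no part of the job. Leave any orange or pink look-alike of the part that bears square_stamp_mid alone.

How it is judged:
By the outcome, as a careful person would: the job done as asked, in the order asked, and still so for the second after the job is handed in, with the robot touching nothing.
It also fails if it takes over 72 s, if anything falls off the work surface, if the arm or the gripper's body presses on something with over 40 N, if the wrist force passes 120 N, or if a joint passes its speed limit or range.

### The arm

A 7-joint arm with a two-finger parallel gripper is mounted at the origin on the work surface. World frame = base frame: x ahead of the robot, y to its left, z up, the work surface at z = 0. Lengths are in mm, angles in rad, forces in N, time in s.
With the tool pointing down it reaches from about 400 to 875 mm from the base axis. Payload 19.3 kg.
Tool frame: the origin (TCP) lies at the very end of the fingers, on their centre line; the grasp point (between the pads) lies arm.grip_point_offset behind it (arm.grip_point_offset is the distance from the TCP to the grasp point, in mm); y points along the fingers, z is the direction in which the jaws open and shut, and the axes are right-handed (so a half turn about y gives the same grasp; the last joint's range is limited). The gripper opens to 85 mm and grips with 20 to 120 N. Pads are 22 mm wide; open, the fingers measure 114 mm over their backs; the gripper's body (76 mm by 85 mm) begins 54 mm behind the grasp point. The pads swing forward as they close: fully open they stand 13 mm farther back than shut.
Start: joints at [-1.368, 0.521, -0.036, 1.599, 0.021, 1.021, -0.113], TCP at [168.412, 601.874, 231.291] pointing down, gripper open.
Joint ranges: [-2.91, 2.91], [-0.3, 2.13], [-1.5, 1.42], [0.17, 2.43], [-1.26, 4.41], [0.16, 1.93], [-2.52, 2.52]. Speed limits (rad/s): [1.89, 1.89, 2.39, 2.39, 3.01, 3.01, 3.01].

### API

Orientations are given as a 3x3 rotation matrix whose columns are the frame's x, y, z axes.
In Python, from workcell import arm gives the robot as it stands.
- The arm moves only by the tool arm_command, never from a script. Its argument "deltas" is a list of rows, each an object with "slide": the shift along the tool's x, y, z in cm, a list of three; "twist": the turn, a rotation vector about the tool's x, y, z in degrees, a list of three; "hand": the opening, from -1 (shut) to 1 (fully open), so that 0 is half open. A call has exactly 5 rows; each row is the pose to reach, as a shift and turn from the pose commanded when the call began, along the tool's axes at that moment; what a row does not reach only later rows make up. A row lasts 1/10 s, in which the tool goes at most 50 mm and 8.59 degrees, less where a joint would pass 70% of its speed; a pose out of reach is approached as far as the arm can. A call with a gripper value outside its range is refused whole. The fingers move at their own pace and stop on an object; "grip_force" is the grip in N (left out, the last holds). Time passes only in rows, so rows that repeat a pose let the fingers close, or fill a call up. It gives the time, the measured TCP pose, the force and the opening at its end, in the units of the state.
- arm.get_state(): the state, without advancing time (a new reading comes with each control period).
- arm.grab_frame(name): name is "scene" or "top" or "wrist"; returns a dict with "frame" (384x512x3 uint8, red, green, blue), "depth" (384x512 float32, mm along the optical axis (not along the pixel's ray), 0 where there is no reading), "camera_matrix" (3x3 intrinsics, pixels), "k1" (the pictures are not rectified: a ray, as slopes to the right and down, at radius r is drawn at 1 + k1 r^2 times it, then the intrinsics apply), "extrinsics" (4x4, takes a point from world to camera coordinates); the wrist camera has in their place "hand_eye" (4x4, takes a point from camera to tool coordinates, whose origin is the TCP and whose axes are the tool frame's). Camera axes: x right, y down, z forward; pixel columns grow to the right and rows downward; lengths in mm; the calibration is good to about 2 mm. A picture is of the moment at which its call begins: read the wrist's pose just before it.
- arm.close_job(): hands the job in, once; it reports no verdict.
The state is a dict: "time": time; "joints": joint angles; "dq": joint speeds; "joint_efforts": joint torques, N m; "position": TCP position; "eef_rot": TCP orientation; "contact_force": force on the tool from outside, world axes, zero at the start; "moment": the same for the moment, N m; "gripper_width": opening from 0.0 (shut) to 1.0 (fully open).
Only numpy, scipy, OpenCV 4.12 (cv2) and the standard library are available. Lean on these libraries where they do the work, as an engineer would, in place of code of your own. Each camera call takes 0.05 s, during which the arm holds its last target.

## Working session

There is one attempt and no reset: what is moved stays moved. The work goes in short steps, Python scripts to look and compute and a tool call to move; the robot and the scene stay as the last step left them, time stands still between calls to the robot, and variables do not carry over. Pictures are saved under pics/ and viewed, and the job is handed in when it is done.

Besides the shell and the picture viewer there is one more tool, called after "Request:" as name(argument=value, ...) on one line, values as JSON. arm_command: Moves the arm, as the interface text tells. Its arguments: {"type":"object","properties":{"deltas":{"type":"array","items":{"type":"object","properties":{"slide":{"type":"array","items":{"type":"number"}},"twist":{"type":"array","items":{"type":"number"}},"hand":{"type":"number"}}}},"grip_force":{"type":"number"}},"required":["deltas"]}

```bash
mkdir -p pics; ls
cat > h.py <<'E'
import numpy as np, cv2, json
from workcell import arm
def grab(n,tag):
    s=arm.get_state(); f=arm.grab_frame(n)
    np.savez(f'pics/{tag}.npz',pos=s['position'],rot=np.array(s['eef_rot']),**{k:v for k,v in f.items()})
    cv2.imwrite(f'pics/{tag}.png',f['frame'][:,:,::-1]); return load(tag)
def load(tag):
    d=dict(np.load(f'pics/{tag}.npz'))
    if 'hand_eye' in d:
        T=np.eye(4);T[:3,:3]=d['rot'];T[:3,3]=d['pos']; d['c2w']=T@d['hand_eye']
    else: d['c2w']=np.linalg.inv(d['extrinsics'])
    return d
def ray(d,u,v):
    K=d['camera_matrix'];k=float(d['k1'])
    a=np.array([(u-K[0,2])/K[0,0],(v-K[1,2])/K[1,1]]);p=a.copy()
    for _ in range(30): p=a/(1+k*(p@p))
    R=d['c2w'][:3,:3]; return d['c2w'][:3,3],R@np.array([p[0],p[1],1.])
def onz(d,u,v,z):
    o,r=ray(d,u,v); return o+r*(z-o[2])/r[2]
def dep(d,u,v):
    o,r=ray(d,u,v); return o+r*float(d['depth'][int(round(v)),int(round(u))])
def tri(d1,p1,d2,p2):
    o1,r1=ray(d1,*p1);o2,r2=ray(d2,*p2)
    A=np.stack([r1,-r2],1);t=np.linalg.lstsq(A,o2-o1,rcond=None)[0]
    a=o1+r1*t[0];b=o2+r2*t[1]; return (a+b)/2,np.linalg.norm(a-b)
def proj(d,P):
    w=np.linalg.inv(d['c2w']);c=w[:3,:3]@np.array(P)+w[:3,3];p=c[:2]/c[2]
    p=p*(1+float(d['k1'])*(p@p));K=d['camera_matrix'];return K[0,0]*p[0]+K[0,2],K[1,1]*p[1]+K[1,2]
E
python3 - <<'E'
from h import *
s=arm.get_state();print(s)
print({k:getattr(arm,k) for k in dir(arm) if not k.startswith('_')})
for n in ['scene','top','wrist']:
    d=grab(n,n+'0');print(n,d['camera_matrix'],d['k1'],d['c2w'].round(3))
E
```

```text
pics
{'time': 0.0, 'joints': array([-1.3682135 ,  0.5220305 , -0.03637947,  1.60002837,  0.02120914,
        1.02109144, -0.11280035]), 'dq': array([-0.00113592, -0.00109866, -0.00113783,  0.00017925,  0.001086  ,
        0.00152352,  0.00090779]), 'joint_efforts': array([-4.81623774e-04, -9.27118349e+01,  1.97980531e+00, -3.69917929e+01,
        1.78772095e-02,  8.28602468e-03,  1.01988476e-05]), 'position': array([168.29795216, 601.54938304, 230.7075839 ]), 'eef_rot': array([[ 9.63035676e-01, -2.51650703e-04,  2.69373762e-01],
       [-2.69373871e-01, -1.14509463e-03,  9.63034997e-01],
       [ 6.61100151e-05, -9.99999313e-01, -1.17055511e-03]]), 'contact_force': array([-0.36108468, -0.04242032, -0.17634103]), 'moment': array([-0.02550856,  0.00576565, -0.0288946 ]), 'gripper_width': 1.0056926473530128}
{'IKError': <class 'workcell.IKError'>, 'close_job': <function connect.<locals>.done at 0x7fefe343c400>, 'get_state': <function make.<locals>.<lambda> at 0x7fefe343d260>, 'grab_frame': <function make.<locals>.drawn_camera at 0x7fefe343cd60>, 'grip_point_offset': 18.700000000000003}

[... 454 characters left out ...]
81.7762774  198.90004659]
 [  0.           0.           1.        ]] 0.014982517023403712 [[-2.100000e-02 -9.800000e-01  1.960000e-01  3.304970e+02]
 [-1.000000e+00  1.700000e-02 -2.200000e-02  3.281600e+01]
 [ 1.800000e-02 -1.960000e-01 -9.800000e-01  1.408772e+03]
 [ 0.000000e+00  0.000000e+00  0.000000e+00  1.000000e+00]]
wrist [[294.45377963   0.         255.86806557]
 [  0.         294.45377963 192.13393326]
 [  0.           0.           1.        ]] 0.02223407769348985 [[ 2.69000e-01  9.19000e-01  2.87000e-01  9.52600e+01]
 [ 9.63000e-01 -2.56000e-01 -8.00000e-02  6.21253e+02]
 [-0.00000e+00  2.98000e-01 -9.54000e-01  3.73255e+02]
 [ 0.00000e+00  0.00000e+00  0.00000e+00  1.00000e+00]]
```

View pics/scene0.png

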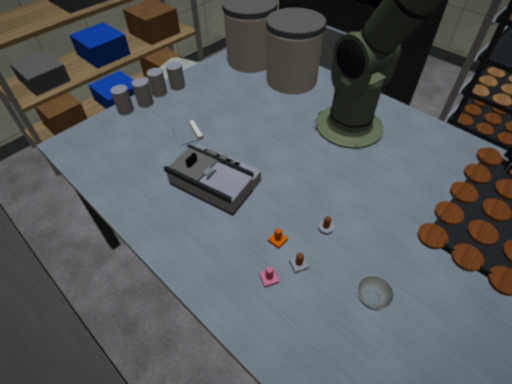

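View pics/top0.png

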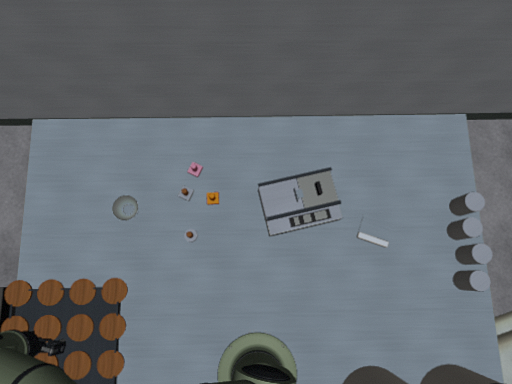

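View pics/wrist0.png

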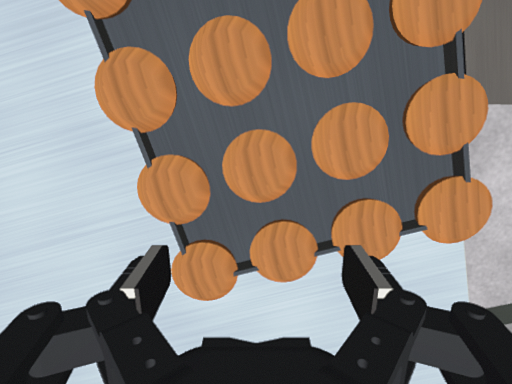

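Run:
```python
import cv2,numpy as np
t=cv2.imread('pics/top0.png');s=cv2.imread('pics/scene0.png')
a=cv2.resize(t[150:250,160:360],None,fx=4,fy=4,interpolation=cv2.INTER_CUBIC)
cv2.imwrite('pics/c1.png',a)
a=cv2.resize(s[120:300,150:350],None,fx=3.3,fy=3.3,interpolation=cv2.INTER_CUBIC)
cv2.imwrite('pics/c2.png',a)
```

```text
(no output)
```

View pics/c1.png

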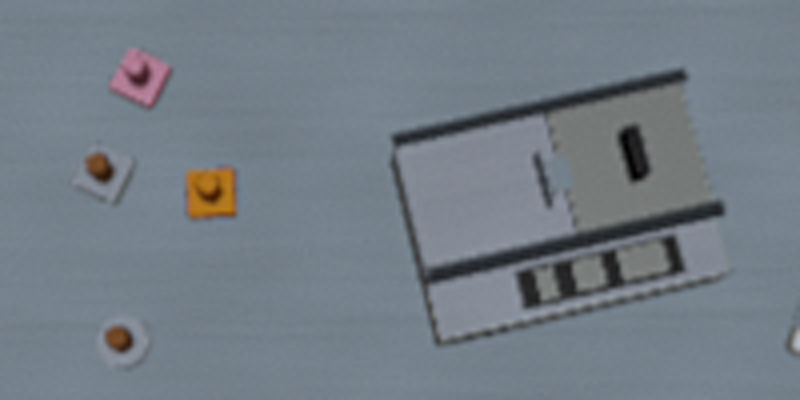

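View pics/c2.png

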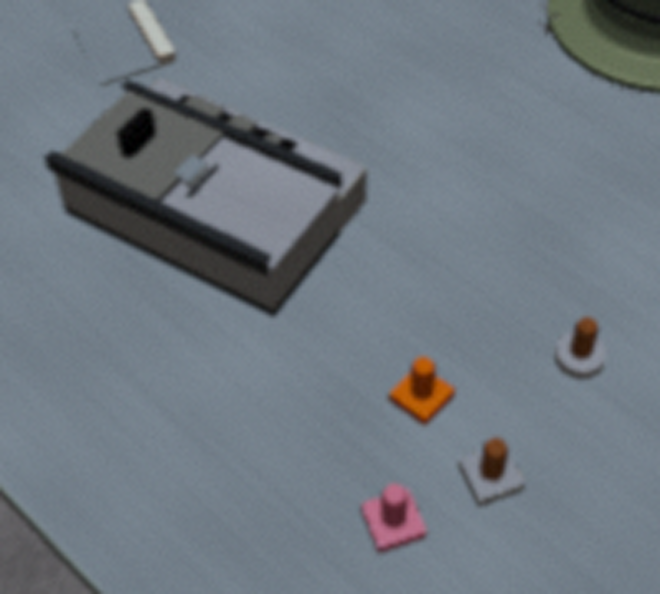

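Run:
```python
from h import *
t=load('top0');s=load('scene0')
ct=lambda x,y:((x+.5)/4-.5+160,(y+.5)/4-.5+150)
cs=lambda x,y:((x+.5)/3.3-.5+150,(y+.5)/3.3-.5+120)
def show(n,a,b):
    P,e=tri(t,ct(*a),s,cs(*b));print(n,P.round(1),'gap',round(e,1)); return P
show('sq handle top',(98,160),(495,443))
show('round handle top',(117,336),(586,325))
show('orange handle top',(208,182),(424,365))
show('pink',(138,66),(395,492))
show('rib top',(628,140),(137,118))
A=show('railU left(+y)',(395,138),(268,260))
B=show('railU right',(686,73),(52,157))
C=show('railL left',(429,276),(338,180))
D=show('railL right',(722,207),(128,85))
for a,b in((A,B),(C,D)):
    v=a-b;print(np.arctan2(-v[0],v[1]),np.linalg.norm(v))
for n,p,z in(('wide',(642,260),66),('mid',(590,274),66),('small',(547,283),59),('rib',(628,140),117)):print(n,onz(t,*ct(*p),z).round(1))
for n,p in(('wide',(642,260)),('rib',(628,142)),('lid',(600,110))):print(n,dep(t,*ct(*p)).round(1))
```

```text
sq handle top [638.7 250.6  58.4] gap 0.0
round handle top [480.2 231.8  52.4] gap 1.5
orange handle top [617.6 151.9  53.8] gap 0.1
pink [728.3 216.7  50.5] gap 0.8
rib top [ 632.3 -216.6  129.7] gap 0.0
railU left(+y) [647.3 -17.   88.2] gap 0.3
railU right [ 702.9 -280.    83.8] gap 3.5
railL left [524.3 -44.5  81.4] gap 0.9
railL right [ 580.4 -305.4   84.8] gap 0.3
0.20831176373313356 268.85904647425207
0.21168627651666339 266.8490305663039
wide [ 537.2 -235.6   66. ]
mid [ 525.5 -188.5   66. ]
small [ 519.1 -150.8   59. ]
rib [ 635.3 -219.1  117. ]
wide [ 537.8 -236.3   62.2]
rib [ 634.5 -219.8  112.7]
lid [ 671.  -201.7   84.6]
```

```bash
cat >> h.py <<'E'
from scipy.spatial.transform import Rotation as Ro
def go(P,yaw):
    s=arm.get_state();R=np.array(s['eef_rot']);p=np.array(s['position'])
    c,q=np.cos(yaw),np.sin(yaw);T=np.array([[c,0,-q],[q,0,c],[0,-1,0]])
    print('t',round(s['time'],2),'pos',p.round(1),'w',round(s['gripper_width'],3),'F',np.array(s['contact_force']).round(1),'j',np.array(s['joints']).round(2))
    print('slide cm',(R.T@(np.array(P)-p)/10).round(2),'twist deg',(Ro.from_matrix(R.T@T).as_rotvec(degrees=True)).round(2))
E
python3 -c "
from h import *
go([600,-219,260],.21)"
```

```text
t 0.15 pos [168.3 601.6 230.8] w 0.998 F [ 0.1  0.1 -0.1] j [-1.37  0.52 -0.04  1.6   0.02  1.02 -0.11]
slide cm [ 63.68  -2.85 -67.4 ] twist deg [ 5.000e-02 -2.766e+01 -1.000e-02]
```

Request:
arm_command(deltas=[{"slide": [3.6,-1,-3.4],"twist": [0,-5,0],"hand": 1},{"slide": [7,-2,-7],"twist": [0,-10,0],"hand": 1},{"slide": [10.5,-2.8,-10.5],"twist": [0,-15,0],"hand": 1},{"slide": [14,-2.8,-14.5],"twist": [0,-20,0],"hand": 1},{"slide": [17.5,-2.8,-18],"twist": [0,-27.7,0],"hand": 1}])

```text
time: 0.65
position: [286.2, 384.5, 259.5]
eef_rot: [[0.978, 0.0, -0.207], [0.207, 0.0, 0.978], [0.0, -1.0, 0.0]]
contact_force: [2.0, 0.7, -0.7]
gripper_width: 1.002
```

```bash
python3 -c "
from h import *
go([600,-219,260],.21)"
```

```text
t 0.65 pos [286.2 384.5 259.5] w 1.002 F [ 2.   0.7 -0.7] j [-0.98  0.26 -0.1   1.93  0.03  0.95  0.69]
slide cm [ 1.821e+01 -5.000e-02 -6.554e+01] twist deg [-0.   -0.08  0.02]
```

Very responsive. Continue.

Request:
arm_command(deltas=[{"slide": [1.5,0,-4.7],"twist": [0,0,0],"hand": 1},{"slide": [3,0,-9.4],"twist": [0,0,0],"hand": 1},{"slide": [4.5,0,-14.1],"twist": [0,0,0],"hand": 1},{"slide": [6,0,-18.8],"twist": [0,0,0],"hand": 1},{"slide": [7.5,0,-23.5],"twist": [0,0,0],"hand": 1}])

```text
time: 1.15
position: [407.5, 169.8, 259.5]
eef_rot: [[0.979, 0.0, -0.204], [0.204, 0.0, 0.979], [0.0, -1.0, 0.0]]
contact_force: [1.8, 0.4, -0.2]
gripper_width: 1.007
```

Request:
arm_command(deltas=[{"slide": [1.5,0,-4.7],"twist": [0,0,0],"hand": 1},{"slide": [3,0,-9.4],"twist": [0,0,0],"hand": 1},{"slide": [4.5,0,-14.1],"twist": [0,0,0],"hand": 1},{"slide": [6,0,-18.8],"twist": [0,0,0],"hand": 1},{"slide": [7.5,0,-23.5],"twist": [0,0,0],"hand": 1}])

```text
time: 1.65
position: [528.7, -45.0, 259.3]
eef_rot: [[0.979, 0.0, -0.204], [0.204, 0.0, 0.979], [0.0, -1.0, 0.0]]
contact_force: [0.9, 0.6, 0.5]
gripper_width: 1.002
```

```bash
python3 -c "
from h import *
go([570,-219,260],.21)"
```

```text
t 1.65 pos [528.7 -45.  259.3] w 1.002 F [0.9 0.6 0.5] j [-0.18  0.35  0.2   1.82 -0.08  0.98  1.83]
slide cm [  0.5   -0.07 -17.88] twist deg [-0.   -0.28  0.01]
```

Request:
arm_command(deltas=[{"slide": [0.1,0,-4.5],"twist": [0,0,0],"hand": 1},{"slide": [0.2,0,-9],"twist": [0,0,0],"hand": 1},{"slide": [0.4,0,-13.5],"twist": [0,0,0],"hand": 1},{"slide": [0.5,0,-17.9],"twist": [0,0,0],"hand": 1},{"slide": [0.5,0,-17.9],"twist": [0,-0.3,0],"hand": 1}])

```text
time: 2.15
position: [568.8, -223.5, 258.8]
eef_rot: [[0.979, -0.001, -0.202], [0.202, -0.003, 0.979], [-0.001, -1.0, -0.002]]
contact_force: [-0.0, 0.3, 0.4]
gripper_width: 1.0
```

```bash
python3 -c "
from h import *
go([570,-219,260],.21)
grab('wrist','w1')"
```

```text
t 2.15 pos [ 568.8 -223.5  258.8] w 1.0 F [-0.   0.3  0.4] j [ 0.11  0.48  0.25  1.62 -0.13  1.06  2.16]
slide cm [ 0.2  -0.12  0.42] twist deg [ 0.14 -0.36 -0.08]
```

View pics/w1.png

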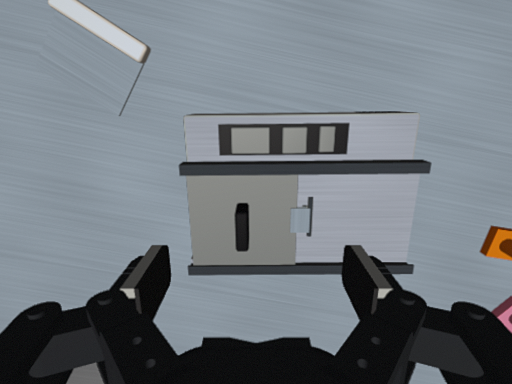

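```bash
cat >> h.py <<'E'
def cloud(d):
    H,W=d['depth'].shape;u,v=np.meshgrid(np.arange(W),np.arange(H));K=d['camera_matrix']
    pts=np.stack([u,v],-1).reshape(-1,1,2).astype(np.float64)
    k=np.array([float(d['k1']),0,0,0,0]);n=cv2.undistortPoints(pts,K,k).reshape(H,W,2)
    Z=d['depth'].astype(float);P=np.dstack([n[...,0]*Z,n[...,1]*Z,Z])@d['c2w'][:3,:3].T+d['c2w'][:3,3]
    P[Z<=0]=np.nan;return P
def ster(d):
    P=cloud(d);f=d['frame'].astype(int);m=f.max(2)
    def rect(M,name):
        q=P[M][:,:2].astype(np.float32);r=cv2.minAreaRect(q);print(name,M.sum(),'c',np.round(r[0],1),'size',np.round(r[1],1),'ang',round(r[2],1),'z',np.nanmedian(P[M][:,2]).round(1));return r
    return P,rect
E
python3 - <<'E'
from h import *
d=load('w1');P,rect=ster(d)
Z=P[...,2];R=np.zeros(Z.shape,bool);R[100:285,170:440]=1
R&=~((np.arange(384)[:,None]>240)&((np.arange(512)[None]<175)|(np.arange(512)[None]>335)))
for z in (117,90,83,66,60,55,72):print(z,(R&(abs(Z-z)<2)).sum())
L=R.copy();L[:,300:]=0
rib=L&(Z>111);rib[:195]=0;rib[255:]=0;rib[:,:225]=0;rib[:,260:]=0;rect(rib,'rib')
lid=R&(abs(Z-83)<3);lid[:180]=0;lid[262:]=0;lid[:,300:]=0;rect(lid,'lid')
for n,a,b in(('wide',232,270),('mid',282,308),('small',319,335)):
    k=np.zeros_like(R);k[127:155,a:b]=1;k&=(d['frame'].min(2)>120);rect(k,n)
g=cv2.cvtColor(d['frame'],cv2.COLOR_RGB2GRAY)
rail=R&(g<90);a=rail.copy();a[:158]=0;a[178:]=0;rect(a,'railA');a=rail.copy();a[:260]=0;rect(a,'railB')
E
```

```text
117 481
90 4282
83 9106
66 1631
60 468
55 8164
72 8320
rib 532 c [ 628.3 -229. ] size [45.3 13.8] ang 11.3 z 116.8
lid 8151 c [ 631.2 -226.2] size [104.2 129.6] ang 11.8 z 83.1
wide 922 c [ 538.2 -237.7] size [27.  40.9] ang 11.6 z 66.0
mid 560 c [ 527.5 -189.4] size [26.9 25.2] ang 14.4 z 66.1
small 321 c [ 519.6 -152.6] size [26.7 14.6] ang 14.1 z 59.6
railA 3381 c [ 553.3 -175.3] size [ 11.6 270.1] ang 12.4 z 89.7
railB 1488 c [ 683.3 -192.2] size [ 11.6 180.9] ang 12.3 z 90.0
```

Run:
```python
from h import *
d=load('w1');P=cloud(d)
y=.215;c,s=np.cos(y),np.sin(y)
Q=np.dstack([(P[...,0]-628.3)*c+(P[...,1]+229)*s,-(P[...,0]-628.3)*s+(P[...,1]+229)*c,P[...,2]])
R=np.zeros(P.shape[:2],bool);R[100:285,178:432]=1;R[240:,:180]=0;R[240:,340:]=0
for z,t in((90,1.5),(83,1.5),(117,1.5),(55,2),(66,1.5)):
    q=Q[R&(abs(Q[...,2]-z)<t)]
    hx=np.histogram(q[:,0],bins=np.arange(-130,90,4));hy=np.histogram(q[:,1],bins=np.arange(-80,220,6))
    print(z,'x',[(int(b),int(n)) for b,n in zip(hx[1],hx[0]) if n>15]);print('  y',q[:,1].min().round(),q[:,1].max().round())
```

```text
90 x [(-70, 385), (-66, 879), (-62, 884), (-58, 598), (54, 260), (58, 447), (62, 426), (66, 274)]
  y -67.0 204.0
83 x [(-70, 147), (-54, 331), (-50, 370), (-46, 367), (-42, 358), (-38, 349), (-34, 352), (-30, 355), (-26, 358), (-22, 308), (-18, 310), (-14, 299), (-10, 298), (-6, 283), (-2, 279), (2, 286), (6, 279), (10, 277), (14, 262), (18, 261), (22, 272), (26, 275), (30, 270), (34, 261), (38, 271), (42, 293), (46, 295), (50, 283), (54, 298), (58, 58)]
  y -67.0 202.0
117 x [(-22, 44), (-18, 43), (-14, 38), (-10, 42), (-6, 39), (-2, 43), (2, 43), (6, 43), (10, 42), (14, 35), (18, 33)]
  y -6.0 7.0
55 x [(-118, 695), (-114, 845), (-110, 833), (-106, 604), (-102, 532), (-98, 494), (-94, 507), (-90, 459), (-86, 506), (-82, 471), (-78, 486), (-74, 630), (-70, 745), (-66, 356)]
  y -67.0 203.0
66 x [(-106, 110), (-102, 228), (-98, 219), (-94, 214), (-90, 199), (-86, 210), (-82, 206), (-78, 173)]
  y -12.0 74.0
```

```bash
python3 -c "
from h import *
go([595,-229,200],.215)"
```

```text
t 2.2 pos [ 568.9 -220.3  258.7] w 0.999 F [-0.9  1.2 -0.5] j [ 0.1   0.48  0.25  1.62 -0.13  1.06  2.16]
slide cm [ 2.38  5.87 -1.39] twist deg [ 0.04 -0.49 -0.07]
```

Request:
arm_command(deltas=[{"slide": [1.2,3,-0.7],"twist": [0,-0.5,0],"hand": 0.2},{"slide": [2.4,5.9,-1.4],"twist": [0,-0.5,0],"hand": 0.2},{"slide": [2.4,5.9,-1.4],"twist": [0,-0.5,0],"hand": 0.2},{"slide": [2.4,5.9,-1.4],"twist": [0,-0.5,0],"hand": 0.2},{"slide": [2.4,5.9,-1.4],"twist": [0,-0.5,0],"hand": 0.2}])

```text
time: 2.7
position: [595.9, -225.7, 201.8]
eef_rot: [[0.976, 0.001, -0.217], [0.217, -0.0, 0.976], [0.001, -1.0, -0.001]]
contact_force: [-0.4, -0.6, 0.7]
gripper_width: 0.603
```

```bash
python3 -c "
from h import *
go([595,-229,200],.215)
grab('wrist','w2')
go([595,-229,200],.215)"
```

```text
t 2.7 pos [ 595.9 -225.7  201.8] w 0.603 F [-0.4 -0.6  0.7] j [ 0.12  0.58  0.23  1.61 -0.15  0.97  2.19]
slide cm [-0.16  0.18 -0.3 ] twist deg [0.04 0.23 0.08]
t 2.75 pos [ 596.  -225.8  201.9] w 0.601 F [0.6 0.9 0.3] j [ 0.12  0.58  0.23  1.61 -0.15  0.97  2.19]
slide cm [-0.17  0.19 -0.29] twist deg [0.04 0.23 0.1 ]
```

View pics/w2.png

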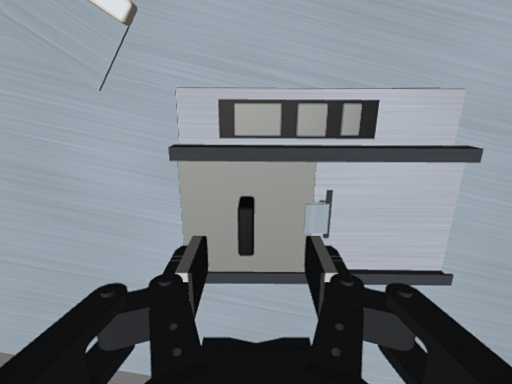

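```bash
cat >> h.py <<'E'
def rib(d,box,zmin=112):
    P=cloud(d);Z=P[...,2];M=np.zeros(Z.shape,bool);a,b,e,f=box;M[b:f,a:e]=1;M&=Z>zmin
    v,u=np.nonzero(M);r=cv2.minAreaRect(P[M][:,:2].astype(np.float32));c=(u.mean(),v.mean())
    print('rib c',np.round(r[0],1),'size',np.round(r[1],1),'ang',round(r[2],1),'z',np.median(P[M][:,2]).round(1),'pix',np.round(c,1));return c
E
python3 - <<'E'
from h import *
d1=load('w1');d2=load('w2')
a=rib(d1,(225,195,260,255));b=rib(d2,(225,185,270,262),114)
print(tri(d1,a,d2,b))
P=cloud(d2);
for (u0,u1,n) in((237,278,'wide'),(299,325,'mid'),(344,358,'small')):
    print(n,np.median(P[107:133,u0:u1].reshape(-1,3),0).round(1))
# rail A far edge line
m=(abs(P[...,2]-90)<1.5);m[:140]=0;m[165:]=0
q=P[m][:,:2];r=cv2.minAreaRect(q.astype(np.float32));print(r)
E
```

```text
rib c [ 628.3 -229. ] size [45.3 13.8] ang 11.3 z 116.8 pix [240.9 230.8]
rib c [ 627.8 -228.9] size [44.8 13.6] ang 12.4 z 116.8 pix [245.3 230.6]
(array([ 626.99533072, -228.81119891,  115.93005883]), np.float64(0.0027572164597894507))
wide [nan nan nan]
mid [nan nan nan]
small [nan nan nan]
((553.7372436523438, -175.5440673828125), (12.768999099731445, 270.1895751953125), 12.399455070495605)
```

```bash
python3 -c "
from h import *
go([628,-229,130],.216)"
```

```text
t 2.75 pos [ 596.  -225.8  201.9] w 0.601 F [0.6 0.9 0.3] j [ 0.12  0.58  0.23  1.61 -0.15  0.97  2.19]
slide cm [ 3.04  7.2  -1.  ] twist deg [0.04 0.18 0.1 ]
```

Request:
arm_command(deltas=[{"slide": [2,2.5,-0.8],"twist": [0,0,0],"hand": 0.1},{"slide": [3,6,-1],"twist": [0,0,0],"hand": 0.1},{"slide": [3,7.2,-1],"twist": [0,0,0],"hand": 0.1},{"slide": [3,7.2,-1],"twist": [0,0,0],"hand": 0.1},{"slide": [3,7.2,-1],"twist": [0,0,0],"hand": 0.1}])

```text
time: 3.25
position: [627.3, -229.7, 130.1]
eef_rot: [[0.976, 0.001, -0.217], [0.217, -0.001, 0.976], [0.001, -1.0, -0.001]]
contact_force: [-0.1, -0.4, 0.1]
gripper_width: 0.55
```

```bash
python3 -c "
from h import *
go([628,-229,88],.216)"
```

```text
t 3.25 pos [ 627.3 -229.7  130.1] w 0.55 F [-0.1 -0.4  0.1] j [ 0.13  0.71  0.21  1.57 -0.17  0.88  2.19]
slide cm [0.07 4.21 0.05] twist deg [0.05 0.14 0.07]
```

Request:
arm_command(deltas=[{"slide": [0.1,2,0],"twist": [0,0,0],"hand": 0.1},{"slide": [0.1,4.1,0],"twist": [0,0,0],"hand": 0.1},{"slide": [0.1,4.1,0],"twist": [0,0,0],"hand": 0.1},{"slide": [0.1,4.1,0],"twist": [0,0,0],"hand": -0.9},{"slide": [0.1,4.1,0],"twist": [0,0,0],"hand": -0.9}], grip_force=40)

```text
time: 3.75
position: [629.0, -229.4, 89.3]
eef_rot: [[0.976, 0.002, -0.217], [0.217, -0.001, 0.976], [0.002, -1.0, -0.001]]
contact_force: [0.6, -0.5, -0.5]
gripper_width: 0.222
```

Request:
arm_command(deltas=[{"slide": [0,0,0],"hand": -0.9},{"slide": [0,0,0],"hand": -0.9},{"slide": [0,0,0],"hand": -0.9},{"slide": [0,0,0],"hand": -0.9},{"slide": [0,0,0],"hand": -0.9}])

```text
schema error: expected keys slide, twist, hand
```

```bash
python3 -c "
from h import *
go([628-.214*115,-229+.977*115,88],.216)
grab('wrist','w3')"
```

```text
t 3.75 pos [ 629.  -229.4   89.3] w 0.222 F [ 0.6 -0.5 -0.5] j [ 0.14  0.76  0.19  1.59 -0.18  0.81  2.2 ]
slide cm [-0.05  0.12 11.57] twist deg [0.07 0.15 0.11]
```

View pics/w3.png

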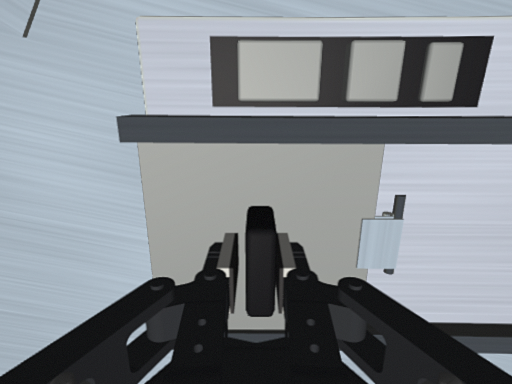

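The fingers straddle the rib (260,260), nearly closed. Close and start pulling gently.

Request:
arm_command(deltas=[{"slide": [0,0,0],"twist": [0,0,0],"hand": -0.9},{"slide": [0,0,0],"twist": [0,0,0],"hand": -0.9},{"slide": [0,0,0],"twist": [0,0,0],"hand": -0.9},{"slide": [0,0,0.3],"twist": [0,0,0],"hand": -0.9},{"slide": [0,0,0.6],"twist": [0,0,0],"hand": -0.9}], grip_force=50)

```text
time: 4.3
position: [627.9, -224.3, 89.4]
eef_rot: [[0.976, 0.003, -0.216], [0.216, -0.002, 0.976], [0.003, -1.0, -0.002]]
contact_force: [2.6, -12.2, -0.1]
gripper_width: 0.151
```

Request:
arm_command(deltas=[{"slide": [0,0,0.4],"twist": [0,0,0],"hand": -0.9},{"slide": [0,0,0.8],"twist": [0,0,0],"hand": -0.9},{"slide": [0,0,1.2],"twist": [0,0,0],"hand": -0.9},{"slide": [0,0,1.6],"twist": [0,0,0],"hand": -0.9},{"slide": [0,0,2],"twist": [0,0,0],"hand": -0.9}])

```text
time: 4.8
position: [623.6, -204.3, 89.4]
eef_rot: [[0.976, 0.003, -0.217], [0.217, -0.001, 0.976], [0.003, -1.0, -0.002]]
contact_force: [1.7, -1.0, 6.7]
gripper_width: 0.154
```

```bash
python3 -c "
from h import *
go([628-.214*115,-229+.977*115,88],.216)"
```

```text
t 4.8 pos [ 623.6 -204.3   89.4] w 0.154 F [ 1.7 -1.   6.7] j [ 0.1   0.74  0.19  1.63 -0.19  0.78  2.17]
slide cm [-0.08  0.12  8.99] twist deg [0.1  0.13 0.16]
```

Request:
arm_command(deltas=[{"slide": [0,0,1.5],"twist": [0,0,0],"hand": -0.9},{"slide": [0,0,3],"twist": [0,0,0],"hand": -0.9},{"slide": [0,0,4.5],"twist": [0,0,0],"hand": -0.9},{"slide": [0,0,6],"twist": [0,0,0],"hand": -0.9},{"slide": [-0.1,0,7.5],"twist": [0,0,0],"hand": -0.9}])

```text
time: 5.3
position: [607.6, -130.3, 89.4]
eef_rot: [[0.976, 0.006, -0.217], [0.217, -0.001, 0.976], [0.005, -1.0, -0.002]]
contact_force: [13.7, 0.5, -1.6]
gripper_width: 0.153
```

Request:
arm_command(deltas=[{"slide": [0,0,0.7],"twist": [0,0,0],"hand": -0.9},{"slide": [0,0,1.3],"twist": [0,0,0],"hand": -0.9},{"slide": [0,0,1.6],"twist": [0,0,0],"hand": -0.9},{"slide": [0,0,1.8],"twist": [0,0,0],"hand": -0.9},{"slide": [0,0,1.8],"twist": [0,0,0],"hand": -0.9}])

```text
time: 5.8
position: [604.3, -115.1, 89.4]
eef_rot: [[0.976, 0.007, -0.216], [0.216, -0.003, 0.976], [0.006, -1.0, -0.004]]
contact_force: [13.9, -9.2, -5.2]
gripper_width: 0.151
```

```bash
python3 -c "
from h import *
go([628-.214*115,-229+.977*115,88],.216)
grab('wrist','w4')"
```

```text
t 5.8 pos [ 604.3 -115.1   89.4] w 0.151 F [13.9 -9.2 -5.2] j [-0.04  0.69  0.2   1.75 -0.19  0.71  2.04]
slide cm [-0.13  0.14 -0.13] twist deg [0.25 0.09 0.36]
```

View pics/w4.png

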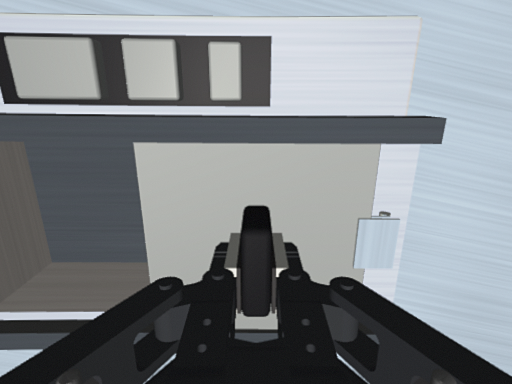

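Request:
arm_command(deltas=[{"slide": [-0.1,0,-0.2],"twist": [0,0,0],"hand": 0.1},{"slide": [-0.1,0,-0.2],"twist": [0,0,0],"hand": 0.1},{"slide": [-0.1,0,-0.2],"twist": [0,0,0],"hand": 0.1},{"slide": [-0.1,-1.5,-0.2],"twist": [0,0,0],"hand": 0.1},{"slide": [-0.1,-5,-0.2],"twist": [0,0,0],"hand": 0.1}])

```text
time: 6.35
position: [599.6, -114.8, 136.7]
eef_rot: [[0.976, -0.004, -0.217], [0.217, 0.0, 0.976], [-0.004, -1.0, 0.001]]
contact_force: [0.1, -0.4, 0.3]
gripper_width: 0.549
```

```bash
python3 -c "
from h import *
go([610,251,240],0)"
```

```text
t 6.35 pos [ 599.6 -114.8  136.7] w 0.549 F [ 0.1 -0.4  0.3] j [-0.06  0.62  0.22  1.73 -0.18  0.81  2.03]
slide cm [  8.93 -10.32  35.5 ] twist deg [-0.05 12.55 -0.23]
```

Request:
arm_command(deltas=[{"slide": [0.5,-4.5,1.5],"twist": [0,0,0],"hand": 0.1},{"slide": [2,-8,5],"twist": [0,0,0],"hand": 0.1},{"slide": [3,-10.3,9],"twist": [0,0,0],"hand": 0.1},{"slide": [4.2,-10.3,13.7],"twist": [0,0,0],"hand": 0.1},{"slide": [5.4,-10.3,18.4],"twist": [0,0,0],"hand": 0.1}])

```text
time: 6.85
position: [613.7, 77.8, 242.7]
eef_rot: [[0.976, 0.002, -0.217], [0.217, 0.001, 0.976], [0.002, -1.0, 0.0]]
contact_force: [1.5, -1.1, -0.3]
gripper_width: 0.548
```

Request:
arm_command(deltas=[{"slide": [1,0,4.5],"twist": [0,0,0],"hand": 0.1},{"slide": [2,0,9],"twist": [0,0,0],"hand": 0.1},{"slide": [3,0,13.5],"twist": [0,0,0],"hand": 0.1},{"slide": [3.6,0,17],"twist": [0,0,0],"hand": 0.1},{"slide": [3.6,0,17],"twist": [0,0,0],"hand": 0.1}])

```text
time: 7.35
position: [610.3, 256.1, 240.9]
eef_rot: [[0.975, -0.001, -0.224], [0.224, 0.002, 0.975], [-0.0, -1.0, 0.002]]
contact_force: [0.4, 0.0, -0.6]
gripper_width: 0.55
```

```bash
python3 -c "
from h import *
go([610,251,240],.216)
grab('wrist','w5')"
```

```text
t 7.35 pos [610.3 256.1 240.9] w 0.55 F [ 0.4  0.  -0.6] j [-0.62  0.58  0.21  1.49 -0.13  1.08  1.42]
slide cm [-0.14  0.09 -0.49] twist deg [-0.14  0.55 -0.01]
```

View pics/w5.png

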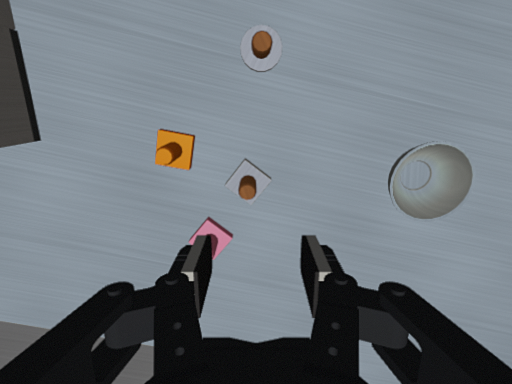

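```bash
cat >> h.py <<'E'
def stamp(d,box):
    P=cloud(d);a,b,e,f=box;M=np.zeros(P.shape[:2],bool);M[b:f,a:e]=1;Z=P[...,2]
    T=M&(Z>51);B=M&(Z>11)&(Z<18)
    v,u=np.nonzero(T);c=(u.mean(),v.mean())
    for m,n in((T,'top'),(B,'base')):
        r=cv2.minAreaRect(P[m][:,:2].astype(np.float32));print(n,m.sum(),np.round(r[0],1),np.round(r[1],1),round(r[2],1),'z',np.nanmedian(P[m][:,2]).round(1),P[m][:,2].max().round(1))
    print('pix',np.round(c,1));return c
E
python3 - <<'E'
from h import *
d=load('w5');c=stamp(d,(215,150,280,212));print(onz(d,*c,55))
stamp(d,(235,15,290,80))
E
python3 -c "
from h import *
go([639,251,150],.216)"
```

```text
top 236 [637.8 251.1] [19.8 18.7] 88.7 z 55.8 58.5
base 751 [639.  251.2] [44.1 44.3] 64.9 z 14.1 17.2
pix [246.8 191.2]
[637.51069787 251.15639796  55.        ]
top 359 [481.  231.8] [19.5 20.1] 51.6 z 55.6 58.5
base 1073 [480.4 231.9] [46.5 48.1] 54.7 z 13.8 17.0
pix [261.3  42. ]
t 7.4 pos [611.  252.7 241. ] w 0.551 F [ 0.6 -0.2 -0.3] j [-0.62  0.58  0.21  1.49 -0.13  1.08  1.42]
slide cm [ 2.69  9.1  -0.79] twist deg [-0.05  0.39  0.  ]
```

Request:
arm_command(deltas=[{"slide": [0.5,4,0],"twist": [0,0.4,0],"hand": 0.1},{"slide": [1,8,-0.2],"twist": [0,0.4,0],"hand": 0.1},{"slide": [1,10,-0.2],"twist": [0,0.4,0],"hand": 0.1},{"slide": [1,10,-0.2],"twist": [0,0.4,0],"hand": 0.1},{"slide": [1,10,-0.2],"twist": [0,0.4,0],"hand": 0.1}])

```text
time: 7.9
position: [622.7, 249.3, 141.7]
eef_rot: [[0.978, 0.001, -0.209], [0.209, -0.0, 0.978], [0.001, -1.0, -0.0]]
contact_force: [-0.1, 0.6, 0.3]
gripper_width: 0.551
```

```bash
python3 -c "
from h import *
grab('wrist','w6')
go([638.5,251.1,80],.216)"
```

```text
t 7.95 pos [623.  249.7 142.3] w 0.549 F [-0.4  0.1  0.9] j [-0.59  0.7   0.19  1.55 -0.16  0.9   1.44]
slide cm [ 1.54  6.24 -0.19] twist deg [-0.01 -0.28  0.12]
```

View pics/w6.png

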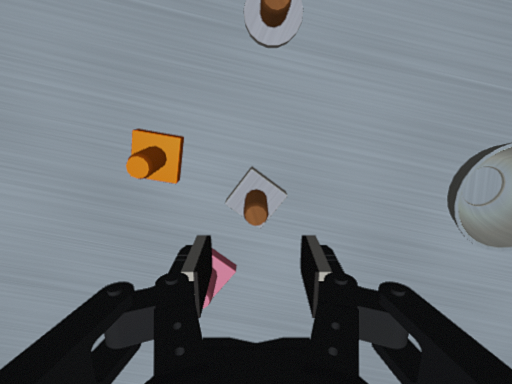

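Run:
```python
from h import *
d=load('w6');c=stamp(d,(220,160,295,235));print(onz(d,*c,55));print(tri(load('w5'),(246.8,191.2),d,c))
```

```text
top 448 [637.7 251. ] [19.5 19.6] 39.2 z 55.8 57.8
base 1261 [638.8 251.5] [44.4 44.4] 64.9 z 14.0 18.0
pix [255.2 213.6]
[637.10878134 250.99793846  55.        ]
(array([638.84671646, 251.35282964,  50.52696218]), np.float64(0.01762307038487546))
```

Request:
arm_command(deltas=[{"slide": [1.5,3,0],"twist": [0,-0.3,0],"hand": 0.1},{"slide": [1.5,6,-0.2],"twist": [0,-0.3,0],"hand": 0.1},{"slide": [1.5,6.2,-0.2],"twist": [0,-0.3,0],"hand": 0.1},{"slide": [1.5,6.2,-0.2],"twist": [0,-0.3,0],"hand": 0.1},{"slide": [1.5,6.2,-0.2],"twist": [0,-0.3,0],"hand": 0.1}])

```text
time: 8.45
position: [638.2, 251.6, 80.7]
eef_rot: [[0.977, 0.002, -0.215], [0.215, 0.001, 0.977], [0.003, -1.0, 0.001]]
contact_force: [0.1, 0.7, 0.2]
gripper_width: 0.552
```

```bash
python3 -c "
from h import *
go([638.5,251.2,22],.216)"
```

```text
t 8.45 pos [638.2 251.6  80.7] w 0.552 F [0.1 0.7 0.2] j [-0.57  0.8   0.17  1.54 -0.17  0.82  1.46]
slide cm [ 0.01  5.87 -0.05] twist deg [-0.03  0.06  0.15]
```

Request:
arm_command(deltas=[{"slide": [0,2.5,0],"twist": [0,0,0],"hand": 0.1},{"slide": [0,4.5,0],"twist": [0,0,0],"hand": 0.1},{"slide": [0,5.9,0],"twist": [0,0,0],"hand": 0.1},{"slide": [0,5.9,0],"twist": [0,0,0],"hand": 0.1},{"slide": [0,5.9,0],"twist": [0,0,0],"hand": -0.6}], grip_force=30)

```text
time: 8.95
position: [637.8, 251.4, 20.5]
eef_rot: [[0.977, 0.001, -0.215], [0.215, 0.0, 0.977], [0.001, -1.0, 0.0]]
contact_force: [-0.0, -0.3, 0.2]
gripper_width: 0.398
```

Request:
arm_command(deltas=[{"slide": [0,0,0],"twist": [0,0,0],"hand": -0.9},{"slide": [0,0,0],"twist": [0,0,0],"hand": -0.9},{"slide": [0,0,0],"twist": [0,0,0],"hand": -0.9},{"slide": [0,0,0],"twist": [0,0,0],"hand": -0.9},{"slide": [0,0,0],"twist": [0,0,0],"hand": -0.9}], grip_force=30)

```text
time: 9.45
position: [638.0, 251.5, 20.8]
eef_rot: [[0.977, 0.002, -0.215], [0.215, 0.001, 0.977], [0.002, -1.0, 0.0]]
contact_force: [-1.9, -0.5, 7.6]
gripper_width: 0.246
```

```bash
python3 -c "
from h import *
go([630,251,230],.216)"
```

```text
t 9.45 pos [638.  251.5  20.8] w 0.246 F [-1.9 -0.5  7.6] j [-0.56  0.88  0.16  1.56 -0.18  0.72  1.47]
slide cm [ -0.75 -20.92   0.13] twist deg [-0.02  0.05  0.11]
```

Request:
arm_command(deltas=[{"slide": [0,-2,0],"twist": [0,0,0],"hand": -0.9},{"slide": [0,-5,0],"twist": [0,0,0],"hand": -0.9},{"slide": [0,-9,0],"twist": [0,0,0],"hand": -0.9},{"slide": [0,-13,0],"twist": [0,0,0],"hand": -0.9},{"slide": [0,-17,0],"twist": [0,0,0],"hand": -0.9}])

```text
time: 9.95
position: [637.1, 251.2, 191.6]
eef_rot: [[0.977, 0.001, -0.215], [0.215, 0.0, 0.977], [0.001, -1.0, 0.0]]
contact_force: [0.2, -0.4, -2.1]
gripper_width: 0.245
```

Run:
```python
from h import *
go([600,-190,230],.216)
t=grab('top','top1');s=grab('scene','scene1')
a=cv2.resize(t['frame'][150:250,160:360,::-1],None,fx=4,fy=4,interpolation=cv2.INTER_CUBIC);cv2.imwrite('pics/c3.png',a)
a=cv2.resize(s['frame'][120:300,150:350,::-1],None,fx=3.3,fy=3.3,interpolation=cv2.INTER_CUBIC);cv2.imwrite('pics/c4.png',a)
```

```text
t 9.95 pos [637.1 251.2 191.6] w 0.245 F [ 0.2 -0.4 -2.1] j [-0.59  0.67  0.21  1.47 -0.15  1.02  1.44]
slide cm [-13.11  -3.85 -42.28] twist deg [-0.01  0.05  0.03]
```

View pics/c3.png

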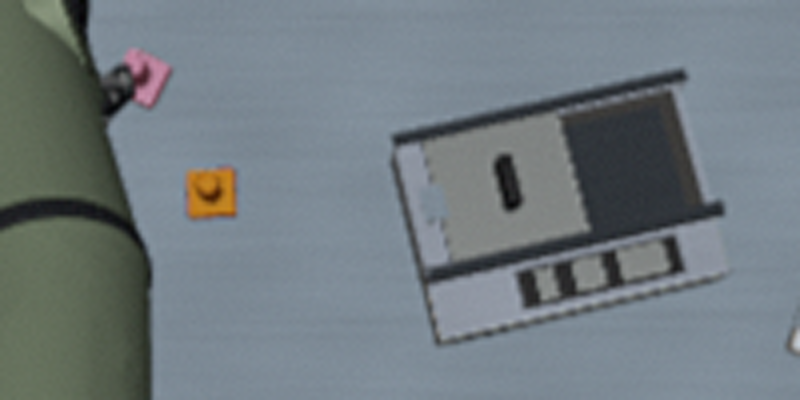

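View pics/c4.png

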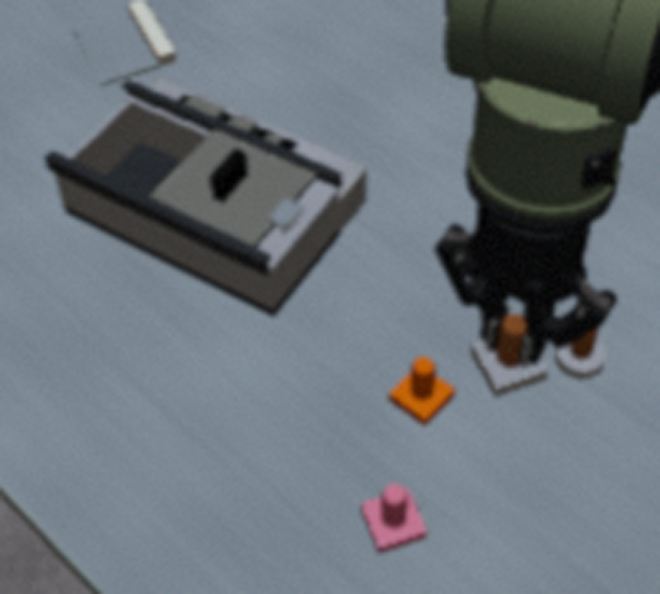

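Request:
arm_command(deltas=[{"slide": [-1.5,-1,-4.5],"twist": [0,0,0],"hand": -0.9},{"slide": [-3,-2,-9],"twist": [0,0,0],"hand": -0.9},{"slide": [-4.5,-3,-13.5],"twist": [0,0,0],"hand": -0.9},{"slide": [-6,-3.8,-18],"twist": [0,0,0],"hand": -0.9},{"slide": [-7.5,-3.8,-22.5],"twist": [0,0,0],"hand": -0.9}])

```text
time: 10.55
position: [612.3, 13.6, 228.6]
eef_rot: [[0.977, 0.002, -0.215], [0.215, 0.0, 0.977], [0.002, -1.0, -0.0]]
contact_force: [1.8, -0.4, -1.0]
gripper_width: 0.243
```

Request:
arm_command(deltas=[{"slide": [-1.5,0,-4.5],"twist": [0,0,0],"hand": -0.9},{"slide": [-3,0,-9],"twist": [0,0,0],"hand": -0.9},{"slide": [-4.5,0,-13.5],"twist": [0,0,0],"hand": -0.9},{"slide": [-6,0,-18],"twist": [0,0,0],"hand": -0.9},{"slide": [-6,0,-21],"twist": [0,0,0],"hand": -0.9}])

```text
time: 11.05
position: [597.3, -206.9, 227.7]
eef_rot: [[0.977, -0.0, -0.212], [0.212, -0.001, 0.977], [-0.001, -1.0, -0.001]]
contact_force: [0.6, 0.3, -1.4]
gripper_width: 0.241
```

Request:
arm_command(deltas=[{"slide": [0,0,0],"twist": [0,0,0],"hand": -0.9},{"slide": [0,0,0],"twist": [0,0,0],"hand": -0.9},{"slide": [0,0,0],"twist": [0,0,0],"hand": -0.9},{"slide": [0,0,0],"twist": [0,0,0],"hand": -0.9},{"slide": [0,0,0],"twist": [0,0,0],"hand": -0.9}])

```text
time: 11.55
position: [599.2, -201.7, 227.4]
eef_rot: [[0.976, 0.0, -0.217], [0.217, 0.0, 0.976], [0.0, -1.0, 0.0]]
contact_force: [-0.7, 0.1, -2.3]
gripper_width: 0.242
```

```bash
python3 -c "
from h import *
grab('wrist','w7')
go([628,-229,230],.216)"
```

```text
t 11.6 pos [ 599.2 -201.9  227.4] w 0.241 F [ 0.9 -0.8 -2.2] j [ 0.06  0.55  0.25  1.59 -0.15  1.02  2.15]
slide cm [ 2.23 -0.26 -3.27] twist deg [-0.    0.12  0.01]
```

View pics/w7.png

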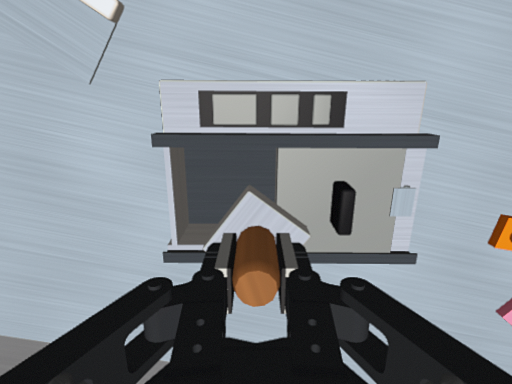

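Run:
```python
from h import *
d=load('w7');P=cloud(d);y=.216;c,s=np.cos(y),np.sin(y)
Q=np.dstack([(P[...,0]-628)*c+(P[...,1]+229)*s,-(P[...,0]-628)*s+(P[...,1]+229)*c,P[...,2]])
for v in (165,185):
    print([(u,Q[v,u].round(0).tolist()) for u in list(range(160,200,4))+list(range(268,284,3))])
for u in (215,):
    print([(v,Q[v,u].round(0).tolist()) for v in range(130,265,5)])
m=np.zeros(P.shape[:2],bool);m[175:240,325:360]=1;m&=P[...,2]>114;print('rib',np.median(Q[m],0).round(1),Q[m].min(0),Q[m].max(0))
```

```text
[(160, [-18.0, -91.0, -1.0]), (164, [-19.0, -85.0, 0.0]), (168, [-34.0, -58.0, 72.0]), (172, [-33.0, -56.0, 65.0]), (176, [-29.0, -56.0, 50.0]), (180, [-26.0, -56.0, 33.0]), (184, [-22.0, -56.0, 14.0]), (188, [-21.0, -52.0, 13.0]), (192, [-21.0, -47.0, 13.0]), (196, [-21.0, -42.0, 12.0]), (268, [-22.0, 47.0, 14.0]), (271, [-22.0, 51.0, 13.0]), (274, [-21.0, 55.0, 11.0]), (277, [-37.0, 53.0, 83.0]), (280, [-37.0, 56.0, 83.0]), (283, [-37.0, 59.0, 82.0])]
[(160, [8.0, -93.0, -1.0]), (164, [8.0, -87.0, 1.0]), (168, [-13.0, -60.0, 72.0]), (172, [-12.0, -56.0, 71.0]), (176, [-8.0, -56.0, 57.0]), (180, [-3.0, -56.0, 40.0]), (184, [2.0, -56.0, 20.0]), (188, [5.0, -54.0, 12.0]), (192, [5.0, -49.0, 11.0]), (196, [4.0, -43.0, 12.0]), (268, [4.0, 47.0, 13.0]), (271, [4.0, 51.0, 11.0]), (274, [4.0, 55.0, 13.0]), (277, [-16.0, 54.0, 83.0]), (280, [-16.0, 57.0, 83.0]), (283, [-17.0, 60.0, 84.0])]
[(130, [-68.0, -11.0, 56.0]), (135, [-67.0, -6.0, 90.0]), (140, [-62.0, -7.0, 90.0]), (145, [-57.0, -7.0, 89.0]), (150, [-40.0, -18.0, 13.0]), (155, [-34.0, -18.0, 12.0]), (160, [-28.0, -18.0, 12.0]), (165, [-21.0, -19.0, 11.0]), (170, [-15.0, -19.0, 13.0]), (175, [-9.0, -19.0, 12.0]), (180, [-2.0, -19.0, 11.0]), (185, [4.0, -19.0, 12.0]), (190, [11.0, -20.0, 11.0]), (195, [18.0, -20.0, 12.0]), (200, [24.0, -20.0, 13.0]), (205, [31.0, -20.0, 13.0]), (210, [38.0, -21.0, 12.0]), (215, [45.0, -21.0, 12.0]), (220, [52.0, -21.0, 12.0]), (225, [57.0, -21.0, 16.0]), (230, [-28.0, 9.0, 218.0]), (235, [-27.0, 9.0, 221.0]), (240, [-24.0, 9.0, 221.0]), (245, [-29.0, 12.0, 237.0]), (250, [-29.0, 12.0, 242.0]), (255, [-29.0, 13.0, 247.0]), (260, [-29.0, 13.0, 252.0])]
rib [ -0.6 115.  116.8] [-22.18708444 108.59516385 114.01834522] [ 23.41144567 122.70771496 119.00902224]
```

```bash
python3 -c "
from h import *
go([629,-233,130],.216)"
```

```text
t 11.6 pos [ 599.2 -201.9  227.4] w 0.241 F [ 0.9 -0.8 -2.2] j [ 0.06  0.55  0.25  1.59 -0.15  1.02  2.15]
slide cm [ 2.24  9.74 -3.68] twist deg [-0.    0.12  0.01]
```

Request:
arm_command(deltas=[{"slide": [2.2,1,-3.6],"twist": [0,0,0],"hand": -0.9},{"slide": [2.2,4,-3.7],"twist": [0,0,0],"hand": -0.9},{"slide": [2.2,7,-3.7],"twist": [0,0,0],"hand": -0.9},{"slide": [2.2,9.7,-3.7],"twist": [0,0,0],"hand": -0.9},{"slide": [2.2,9.7,-3.7],"twist": [0,0,0],"hand": -0.9}])

```text
time: 12.1
position: [626.8, -232.9, 126.9]
eef_rot: [[0.976, -0.005, -0.216], [0.216, 0.002, 0.976], [-0.005, -1.0, 0.003]]
contact_force: [-1.3, 0.2, -2.4]
gripper_width: 0.244
```

```bash
python3 -c "
from h import *
go([629,-233,36],.216)"
```

```text
t 12.1 pos [ 626.8 -232.9  126.9] w 0.244 F [-1.3  0.2 -2.4] j [ 0.13  0.72  0.22  1.56 -0.19  0.88  2.21]
slide cm [ 0.26  9.09 -0.08] twist deg [-0.16  0.09 -0.28]
```

Request:
arm_command(deltas=[{"slide": [0,3,0],"twist": [0,0,0],"hand": -0.9},{"slide": [0,6,0],"twist": [0,0,0],"hand": -0.9},{"slide": [0,8,0],"twist": [0,0,0],"hand": -0.9},{"slide": [0,8.9,0],"twist": [0,0,0],"hand": -0.9},{"slide": [0,8.9,0],"twist": [0,0,0],"hand": -0.9}])

```text
time: 12.6
position: [628.6, -233.9, 41.6]
eef_rot: [[0.976, -0.0, -0.216], [0.216, 0.0, 0.976], [-0.0, -1.0, 0.0]]
contact_force: [-0.1, 0.3, -2.2]
gripper_width: 0.246
```

```bash
python3 -c "
from h import *
go([629,-233,33],.216)"
```

```text
t 12.6 pos [ 628.6 -233.9   41.6] w 0.246 F [-0.1  0.3 -2.2] j [ 0.15  0.83  0.19  1.6  -0.21  0.73  2.23]
slide cm [0.05 0.86 0.08] twist deg [-0.01  0.07 -0.02]
```

Request:
arm_command(deltas=[{"slide": [0,0.3,0],"twist": [0,0,0],"hand": -0.9},{"slide": [0,0.5,0],"twist": [0,0,0],"hand": -0.9},{"slide": [0,0.6,0],"twist": [0,0,0],"hand": -0.9},{"slide": [0,0.7,0],"twist": [0,0,0],"hand": -0.9},{"slide": [0,0.8,0],"twist": [0,0,0],"hand": -0.9}])

```text
time: 13.1
position: [628.6, -234.1, 33.5]
eef_rot: [[0.977, 0.0, -0.215], [0.215, -0.0, 0.977], [0.0, -1.0, -0.0]]
contact_force: [-0.1, -0.4, -1.6]
gripper_width: 0.246
```

Request:
arm_command(deltas=[{"slide": [0,0.05,0],"twist": [0,0,0],"hand": -0.9},{"slide": [0,0.1,0],"twist": [0,0,0],"hand": -0.9},{"slide": [0,0.1,0],"twist": [0,0,0],"hand": -0.9},{"slide": [0,0.1,0],"twist": [0,0,0],"hand": -0.9},{"slide": [0,0.1,0],"twist": [0,0,0],"hand": -0.9}])

```text
time: 13.6
position: [628.5, -234.1, 32.8]
eef_rot: [[0.977, 0.0, -0.215], [0.215, 0.0, 0.977], [0.0, -1.0, 0.0]]
contact_force: [-2.9, 1.8, 6.8]
gripper_width: 0.245
```

On the floor (+9 N relative). Release gently and rise.

Request:
arm_command(deltas=[{"slide": [0,0,0],"twist": [0,0,0],"hand": -0.3},{"slide": [0,0,0],"twist": [0,0,0],"hand": -0.1},{"slide": [0,0,0],"twist": [0,0,0],"hand": 0.1},{"slide": [0,0,0],"twist": [0,0,0],"hand": 0.1},{"slide": [0,0,0],"twist": [0,0,0],"hand": 0.1}])

```text
time: 14.1
position: [628.5, -234.0, 32.3]
eef_rot: [[0.977, -0.0, -0.215], [0.215, -0.0, 0.977], [-0.0, -1.0, -0.0]]
contact_force: [0.1, -0.4, 0.9]
gripper_width: 0.549
```

Request:
arm_command(deltas=[{"slide": [0,-1,0],"twist": [0,0,0],"hand": 0.1},{"slide": [0,-3,0],"twist": [0,0,0],"hand": 0.1},{"slide": [0,-7,0],"twist": [0,0,0],"hand": 0.1},{"slide": [0,-11,0],"twist": [0,0,0],"hand": 0.1},{"slide": [-1,-14,0],"twist": [0,0,0],"hand": 0.1}])

```text
time: 14.6
position: [619.8, -235.9, 175.5]
eef_rot: [[0.976, 0.003, -0.216], [0.216, -0.001, 0.976], [0.002, -1.0, -0.001]]
contact_force: [-1.1, -0.3, 0.2]
gripper_width: 0.551
```

```bash
python3 -c "
from h import *
grab('wrist','w8')
y=.216
print('rib open',628-np.sin(y)*115,-229+np.cos(y)*115)
go([628-np.sin(y)*115,-229+np.cos(y)*115,180],y)"
```

```text
rib open 603.3527057462777 -116.67230579251424
t 14.65 pos [ 619.4 -237.8  180. ] w 0.547 F [ 2.1 -2.8  5.1] j [ 0.12  0.65  0.24  1.55 -0.18  0.95  2.21]
slide cm [ 1.03 -0.04 12.17] twist deg [0.21 0.01 0.33]
```

View pics/w8.png

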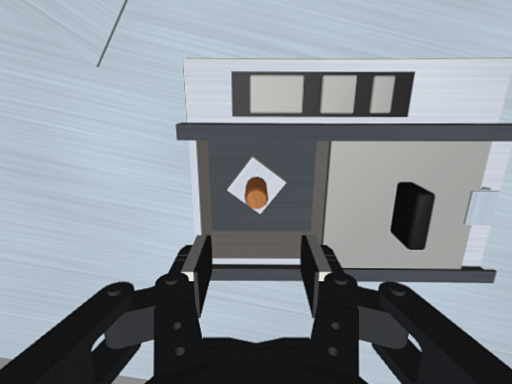

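Request:
arm_command(deltas=[{"slide": [0.4,0,4],"twist": [0,0,0],"hand": 0.1},{"slide": [0.8,0,8],"twist": [0,0,0],"hand": 0.1},{"slide": [1,0,12.2],"twist": [0,0,0],"hand": 0.1},{"slide": [1,0,12.2],"twist": [0,0,0],"hand": 0.1},{"slide": [1,0,12.2],"twist": [0,0,0],"hand": 0.1}])

```text
time: 15.15
position: [602.4, -114.0, 173.0]
eef_rot: [[0.976, 0.001, -0.217], [0.217, -0.0, 0.976], [0.001, -1.0, -0.0]]
contact_force: [0.2, -0.8, 0.4]
gripper_width: 0.548
```

Run:
```python
from h import *
d=load('w8');P=cloud(d)
m=np.zeros(P.shape[:2],bool);m[160:212,235:280]=1
q=P[m];print('stamp top z',np.nanpercentile(q[:,2],[90,95,99]));
a=P[166:202,238:272].reshape(-1,3);b=P[m&(P[...,2]>63)];bb=P[m&(P[...,2]>22)&(P[...,2]<30)]
print('top',np.median(b,0),'base',cv2.minAreaRect(bb[:,:2].astype(np.float32)))
go([604,-116.7,88],.216)
```

```text
stamp top z [67.61726686 68.28349438 68.9775777 ]
top [ 627.92379056 -235.31309349   67.8273012 ] base ((629.511474609375, -234.8986053466797), (44.3059196472168, 44.33481216430664), 65.7813720703125)
t 15.15 pos [ 602.4 -114.   173. ] w 0.548 F [ 0.2 -0.8  0.4] j [-0.07  0.58  0.24  1.7  -0.17  0.88  2.03]
slide cm [ 0.09  8.5  -0.29] twist deg [0.01 0.16 0.04]
```

Stamp upright at z 12–68. Lower onto the rib and grip.

Request:
arm_command(deltas=[{"slide": [0.1,3,-0.3],"twist": [0,0,0],"hand": 0.1},{"slide": [0.1,6,-0.3],"twist": [0,0,0],"hand": 0.1},{"slide": [0.1,8,-0.3],"twist": [0,0,0],"hand": 0.1},{"slide": [0.1,8.4,-0.3],"twist": [0,0,0],"hand": 0.1},{"slide": [0.1,8.4,-0.3],"twist": [0,0,0],"hand": -0.5}], grip_force=50)

```text
time: 15.65
position: [603.7, -118.7, 88.4]
eef_rot: [[0.977, -0.001, -0.214], [0.214, -0.0, 0.977], [-0.001, -1.0, -0.0]]
contact_force: [-0.5, 0.2, 0.4]
gripper_width: 0.394
```

Request:
arm_command(deltas=[{"slide": [0,0,0],"twist": [0,0,0],"hand": -0.9},{"slide": [0,0,0],"twist": [0,0,0],"hand": -0.9},{"slide": [0,0,0],"twist": [0,0,0],"hand": -0.9},{"slide": [0,0,0],"twist": [0,0,0],"hand": -0.9},{"slide": [0,0,0],"twist": [0,0,0],"hand": -0.9}], grip_force=50)

```text
time: 16.15
position: [604.4, -118.1, 89.7]
eef_rot: [[0.977, 0.002, -0.215], [0.215, -0.0, 0.977], [0.002, -1.0, -0.001]]
contact_force: [-2.2, -0.9, 7.1]
gripper_width: 0.152
```

```bash
python3 -c "
from h import *
go([629,-229.4,89],.216)"
```

```text
t 16.15 pos [ 604.4 -118.1   89.7] w 0.152 F [-2.2 -0.9  7.1] j [-0.04  0.69  0.21  1.74 -0.2   0.72  2.06]
slide cm [ 1.00e-02  8.00e-02 -1.14e+01] twist deg [0.05 0.03 0.1 ]
```

Request:
arm_command(deltas=[{"slide": [0,0,-1.5],"twist": [0,0,0],"hand": -0.9},{"slide": [0,0,-3.5],"twist": [0,0,0],"hand": -0.9},{"slide": [0,0,-5.5],"twist": [0,0,0],"hand": -0.9},{"slide": [0,0,-7.5],"twist": [0,0,0],"hand": -0.9},{"slide": [0,0,-9],"twist": [0,0,0],"hand": -0.9}])

```text
time: 16.65
position: [623.7, -207.0, 89.7]
eef_rot: [[0.977, 0.001, -0.215], [0.215, -0.001, 0.977], [0.001, -1.0, -0.001]]
contact_force: [-4.2, 2.3, 9.8]
gripper_width: 0.156
```

Request:
arm_command(deltas=[{"slide": [0,0,-0.6],"twist": [0,0,0],"hand": -0.9},{"slide": [0,0,-1.2],"twist": [0,0,0],"hand": -0.9},{"slide": [0,0,-1.7],"twist": [0,0,0],"hand": -0.9},{"slide": [0,0,-2.2],"twist": [0,0,0],"hand": -0.9},{"slide": [0,0,-2.5],"twist": [0,0,0],"hand": -0.9}])

```text
time: 17.15
position: [628.2, -227.9, 89.6]
eef_rot: [[0.976, -0.001, -0.216], [0.216, 0.003, 0.976], [-0.001, -1.0, 0.003]]
contact_force: [-18.5, 24.1, 27.0]
gripper_width: 0.159
```

```bash
python3 -c "
from h import *
go([629,-229.4,89],.216)"
```

```text
t 17.15 pos [ 628.2 -227.9   89.6] w 0.159 F [-18.5  24.1  27. ] j [ 0.14  0.76  0.2   1.59 -0.19  0.81  2.2 ]
slide cm [ 0.05  0.06 -0.17] twist deg [-0.2   0.09 -0.04]
```

Request:
arm_command(deltas=[{"slide": [0,0,0],"twist": [0,0,0],"hand": -0.9},{"slide": [0,0,0],"twist": [0,0,0],"hand": -0.9},{"slide": [0,0,0],"twist": [0,0,0],"hand": -0.9},{"slide": [0,0,0],"twist": [0,0,0],"hand": -0.9},{"slide": [0,0,0],"twist": [0,0,0],"hand": -0.9}])

```text
time: 17.65
position: [628.2, -227.8, 89.7]
eef_rot: [[0.976, -0.001, -0.216], [0.216, 0.003, 0.976], [-0.001, -1.0, 0.003]]
contact_force: [-12.4, 12.5, 19.7]
gripper_width: 0.156
```

```bash
python3 -c "
from h import *
go([629,-229.4,89],.216)
grab('wrist','w9')"
```

```text
t 17.65 pos [ 628.2 -227.8   89.7] w 0.156 F [-12.4  12.5  19.7] j [ 0.13  0.76  0.2   1.59 -0.19  0.81  2.2 ]
slide cm [ 0.05  0.07 -0.18] twist deg [-0.16  0.11 -0.03]
```

View pics/w9.png

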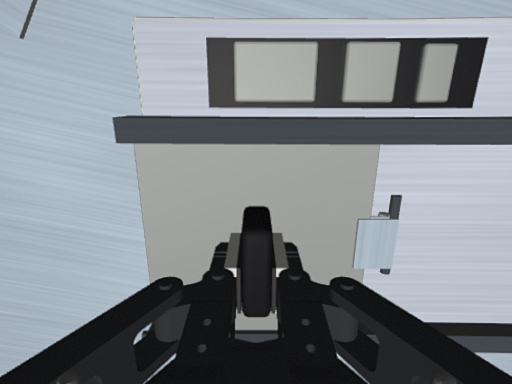

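Request:
arm_command(deltas=[{"slide": [0,0,-0.1],"twist": [0,0,0],"hand": -0.9},{"slide": [0,0,-0.2],"twist": [0,0,0],"hand": -0.9},{"slide": [0,0,-0.2],"twist": [0,0,0],"hand": -0.9},{"slide": [0,0,-0.1],"twist": [0,0,0],"hand": -0.9},{"slide": [0,0,0.1],"twist": [0,0,0],"hand": -0.9}])

```text
time: 18.2
position: [628.1, -227.6, 89.7]
eef_rot: [[0.976, -0.0, -0.216], [0.216, 0.001, 0.976], [-0.0, -1.0, 0.001]]
contact_force: [-6.2, 0.5, 10.5]
gripper_width: 0.152
```

Request:
arm_command(deltas=[{"slide": [0,0,0],"twist": [0,0,0],"hand": -0.2},{"slide": [0,0,0],"twist": [0,0,0],"hand": 0.1},{"slide": [0,0,0],"twist": [0,0,0],"hand": 0.1},{"slide": [0,-3,0],"twist": [0,0,0],"hand": 0.1},{"slide": [-1,-7,0],"twist": [0,0,0],"hand": 0.1}])

```text
time: 18.7
position: [618.4, -230.2, 157.4]
eef_rot: [[0.976, -0.003, -0.216], [0.216, 0.001, 0.976], [-0.003, -1.0, 0.002]]
contact_force: [0.4, 0.8, 0.3]
gripper_width: 0.551
```

Request:
arm_command(deltas=[{"slide": [-2,-2,0],"twist": [0,0,0],"hand": 0.1},{"slide": [-3,-4,0],"twist": [0,0,0],"hand": 0.1},{"slide": [-3,-4,0],"twist": [0,0,0],"hand": 0.1},{"slide": [-3,-4,0],"twist": [0,0,0],"hand": 0.1},{"slide": [-3,-4,0],"twist": [0,0,0],"hand": -1}])

```text
time: 19.2
position: [589.5, -237.1, 197.4]
eef_rot: [[0.976, -0.001, -0.216], [0.216, 0.0, 0.976], [-0.001, -1.0, 0.001]]
contact_force: [0.4, -0.7, -0.9]
gripper_width: 0.396
```

```bash
python3 -c "
from h import *
grab('wrist','w10')
go([538.3,-238,100],.216)"
```

```text
t 19.25 pos [ 589.4 -237.1  197.3] w 0.308 F [1.  1.5 0.6] j [ 0.13  0.59  0.24  1.61 -0.16  0.96  2.21]
slide cm [-5.    9.73  1.01] twist deg [-0.04  0.09 -0.06]
```

View pics/w10.png

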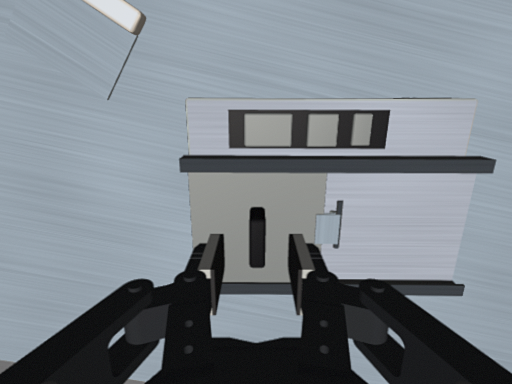

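```bash
python3 - <<'E'
from h import *
y=.216;c,s=np.cos(y),np.sin(y)
for t,b,ur,kr in(('w2',(225,185,270,262),(300,330),(107,133)),('w10',(240,200,280,272),(312,340),(117,143))):
    d=load(t);rib(d,b,114);P=cloud(d)
    Q=np.dstack([(P[...,0]-628)*c+(P[...,1]+229)*s,-(P[...,0]-628)*s+(P[...,1]+229)*c,P[...,2]])
    m=np.zeros(P.shape[:2],bool);m[b[1]:b[3],b[0]:b[2]]=1;m&=Q[...,2]>114
    print(t,'rib y',Q[m][:,1].min(),Q[m][:,1].max(),Q[m][:,0].min(),Q[m][:,0].max())
    Z=Q[...,2]
    e=[];f=[]
    for v in range(175,200):
        u=np.nonzero((abs(Z[v]-83)<4)&(np.arange(512)>ur[0]-60)&(np.arange(512)<ur[1]))[0]
        if len(u):e.append(Q[v,u.max(),1])
        u=np.nonzero((Z[v]>70)&(np.arange(512)>160)&(np.arange(512)<220))[0]
        if len(u):f.append(Q[v,u.min(),1])
    print('lid +y edge',np.median(e),'-y edge',np.median(f))
    m=(abs(Z-90)<1.5);m[:140]=0;m[178:]=0;m[:,:165]=0;print('rail ends',np.percentile(Q[m][:,1],[0.3,99.7]))
    k=(abs(Z-66)<1.5);k[:100]=0;k[150:]=0;k[:,:225]=0;k[:,400:]=0;print('keys y',np.percentile(Q[k][:,1],[.5,99.5]),'x',np.percentile(Q[k][:,0],[.5,99.5]),'n',k.sum())
d=load('w10');P=cloud(d);Z=P[...,2]
for n,a,b in(('wide',247,289),('mid',310,336),('small',354,370)):
    q=P[117:144,a:b].reshape(-1,3);print(n,np.nanmedian(q,0).round(1))
E
python3 - <<'E'
import cv2
a=cv2.imread('pics/w2.png')[180:250,290:350];b=cv2.imread('pics/w10.png')[190:260,300:360]
cv2.imwrite('pics/cc.png',cv2.resize(cv2.hconcat([a,b]),None,fx=6,fy=6,interpolation=cv2.INTER_CUBIC))
E
```

```text
rib c [ 627.8 -228.9] size [44.8 13.6] ang 12.4 z 116.8 pix [245.3 230.6]
w2 rib y -6.686496087186318 6.93746774507618 -22.54923160928754 22.277564343473536
lid +y edge 62.155580868973075 -y edge -61.45934225225335
rail ends [-66.17044475 202.1818089 ]
keys y [-11.22575564  73.68183501] x [-103.97043557  -74.34669388] n 2509
rib c [ 628.  -228.4] size [44.9 13.3] ang 12.1 z 116.7 pix [256.6 242.9]
w10 rib y -6.183803349855901 7.279827664011886 -22.319194871282978 22.55225304764274
lid +y edge 62.10642308471043 -y edge -61.40993072419445
rail ends [-66.10354287 202.61222031]
keys y [-11.31448147  73.68788011] x [-104.39606123  -74.74615979] n 2500
wide [ 538.4 -238.2   66. ]
mid [ 527.6 -189.2   65.9]
small [ 520.1 -152.2   59.4]
```

View pics/cc.png

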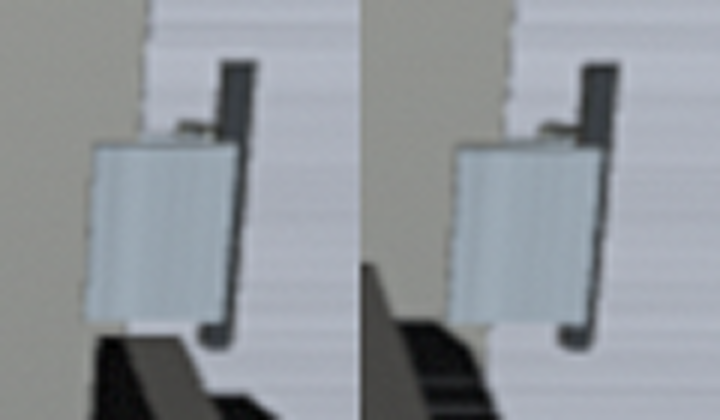

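Request:
arm_command(deltas=[{"slide": [-2.5,2,0.5],"twist": [0,0,0],"hand": -1},{"slide": [-5,5,1],"twist": [0,0,0],"hand": -1},{"slide": [-5,9,1],"twist": [0,0,0],"hand": -1},{"slide": [-5,9.7,1],"twist": [0,0,0],"hand": -1},{"slide": [-5,9.7,1],"twist": [0,0,0],"hand": -1}])

```text
time: 19.75
position: [538.2, -238.2, 100.3]
eef_rot: [[0.976, -0.002, -0.216], [0.216, 0.001, 0.976], [-0.002, -1.0, 0.001]]
contact_force: [0.7, 0.4, -0.0]
gripper_width: -0.002
```

```bash
python3 -c "
from h import *
go([538.4,-238.2,68],.216)"
```

```text
t 19.75 pos [ 538.2 -238.2  100.3] w -0.002 F [ 0.7  0.4 -0. ] j [ 0.18  0.64  0.2   1.81 -0.19  0.71  2.27]
slide cm [ 0.02  3.23 -0.01] twist deg [-0.07  0.08 -0.12]
```

Down to 68, then press slowly.

Request:
arm_command(deltas=[{"slide": [0,1.5,0],"twist": [0,0,0],"hand": -1},{"slide": [0,2.8,0],"twist": [0,0,0],"hand": -1},{"slide": [0,3.3,0],"twist": [0,0,0],"hand": -1},{"slide": [0,3.5,0],"twist": [0,0,0],"hand": -1},{"slide": [0,3.7,0],"twist": [0,0,0],"hand": -1}])

```text
time: 20.25
position: [538.5, -238.5, 64.5]
eef_rot: [[0.977, 0.0, -0.215], [0.215, 0.0, 0.977], [0.0, -1.0, 0.0]]
contact_force: [-3.2, 1.8, 5.6]
gripper_width: -0.002
```

Request:
arm_command(deltas=[{"slide": [0,0.2,0],"twist": [0,0,0],"hand": -1},{"slide": [0,0.3,0],"twist": [0,0,0],"hand": -1},{"slide": [0,0.4,0],"twist": [0,0,0],"hand": -1},{"slide": [0,0.5,0],"twist": [0,0,0],"hand": -1},{"slide": [0,0.5,0],"twist": [0,0,0],"hand": -1}])

```text
time: 20.75
position: [538.5, -238.6, 59.3]
eef_rot: [[0.977, 0.0, -0.215], [0.215, -0.0, 0.977], [0.0, -1.0, -0.0]]
contact_force: [0.4, -0.9, 0.4]
gripper_width: 0.003
```

```bash
python3 -c "
from h import *
go([538.4,-238.2,58],.216)"
```

```text
t 20.75 pos [ 538.5 -238.6   59.3] w 0.003 F [ 0.4 -0.9  0.4] j [ 0.19  0.71  0.18  1.83 -0.2   0.63  2.28]
slide cm [-0.01  0.13  0.04] twist deg [0.01 0.06 0.02]
```

Request:
arm_command(deltas=[{"slide": [0,0.05,0],"twist": [0,0,0],"hand": -1},{"slide": [0,0.1,0],"twist": [0,0,0],"hand": -1},{"slide": [0,0.15,0],"twist": [0,0,0],"hand": -1},{"slide": [0,0.15,0],"twist": [0,0,0],"hand": -1},{"slide": [0,0.15,0],"twist": [0,0,0],"hand": -1}])

```text
time: 21.25
position: [538.5, -238.6, 57.9]
eef_rot: [[0.977, 0.0, -0.215], [0.215, -0.0, 0.977], [0.0, -1.0, -0.0]]
contact_force: [1.2, -0.6, 1.8]
gripper_width: 0.001
```

Request:
arm_command(deltas=[{"slide": [0,-1,0],"twist": [0,0,0],"hand": -1},{"slide": [0,-4,0],"twist": [0,0,0],"hand": -1},{"slide": [0,-8,0],"twist": [0,0,0],"hand": -1},{"slide": [2,-12,0],"twist": [0,0,0],"hand": -1},{"slide": [4,-14,0],"twist": [0,0,0],"hand": -1}])

```text
time: 21.75
position: [578.4, -230.5, 202.3]
eef_rot: [[0.977, 0.004, -0.214], [0.214, -0.001, 0.977], [0.003, -1.0, -0.002]]
contact_force: [0.3, -0.4, -0.8]
gripper_width: 0.002
```

```bash
python3 -c "
from h import *
grab('wrist','w11');grab('scene','scene2');grab('top','top2')
go([538.4,-238.2,58],.216)"
```

```text
t 21.9 pos [ 578.4 -229.5  199.3] w 0.002 F [-0.5 -1.  -0.6] j [ 0.12  0.56  0.24  1.65 -0.16  0.94  2.21]
slide cm [-4.12 14.12  0.03] twist deg [0.05 0.12 0.11]
```

View pics/w11.png

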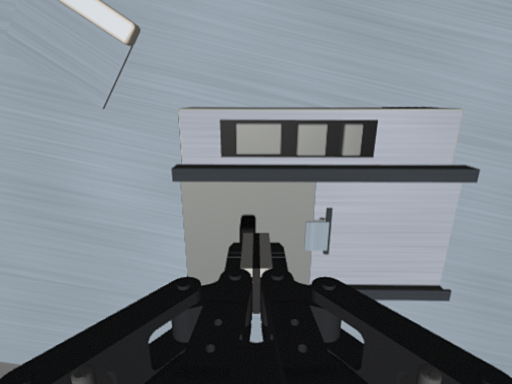

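View pics/scene2.png

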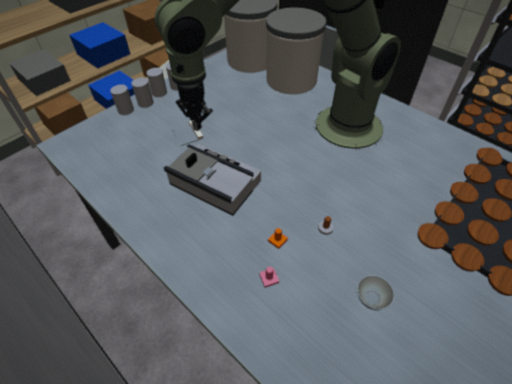

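Run:
```python
from h import *
d=load('w11');P=cloud(d)
for n,a,b in(('wide',238,278),('mid',300,324),('small',346,360)):
    q=P[128:152,a:b].reshape(-1,3);print(n,np.nanmedian(q,0).round(1))
y=.216;c,s=np.cos(y),np.sin(y)
Yl=-(P[...,0]-628)*s+(P[...,1]+229)*c
e=[]
for v in range(188,212):
    u=np.nonzero((abs(P[v,:,2]-83)<4)&(np.arange(512)>260)&(np.arange(512)<325))[0]
    if len(u): e.append(Yl[v,u.max()])
print('lid edge',np.median(e))
a=load('scene0')['frame'].astype(int);b=load('scene2')['frame'].astype(int)
D=(abs(a-b).max(2)>25);
for n,(u0,v0,u1,v1) in dict(bowl=(350,268,400,315),round=(312,210,342,240),orange=(262,222,295,252),pink=(255,260,285,292),oldsq=(285,248,312,275)).items():print(n,D[v0:v1,u0:u1].sum())
```

```text
wide [ 539.8 -238.5   59.6]
mid [ 528.1 -189.3   66.1]
small [ 519.8 -151.9   65.8]
lid edge 62.20037526960363
bowl 0
round 0
orange 0
pink 0
oldsq 168
```

```bash
python3 -c "
from h import *
print(arm.close_job())"
```

```text
the job is handed in; nothing more can be done
None
```

The job is done and handed in at about 22 s of the 72 s allowed. I slid the lid open over the ridge, stood the square stamp on the chamber floor, and let go of it. I then slid the lid fully shut and pressed the widest key until it latched.

What my last checks showed:
- **Stamp:** before the lid closed over it, it stood upright and released in the chamber. Its top was at z ≈ 68 mm, and it was about 6 mm off the chamber's centre.
- **Lid:** its +y edge is back at its starting position (62.2 mm in my steriliser frame, the same before and after). The catch and ridge look the same as at the start. I did not feel a distinct snap while closing, so this rests on position and appearance.
- **Keys:** the wide key is down (top at 59.6 mm) and its force fell to nearly zero at about 59 mm, so it has latched. The small key is up (65.8 mm), and so is the middle key (66.1 mm).
- **Bystanders:** the scene image shows no change at the round stamp, the bowl or the orange and pink look-alikes. I did not run that comparison for the scraper. It still appears in the last wrist picture, and the arm never went down near it.
- **Forces:** the largest I saw at the end of a move was about 41 N at the wrist, while closing the lid by its rib.
- **Disagreement:** my first rough measurement of the lid grip from the top camera was about 7–12 mm off the wrist camera's, so I used the wrist camera's.

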